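# Put the wooden cover on the seed pot

### The job

Close the seed pot against mice: take the round wooden cover by its handle and set it, handle up, on the wide terracotta pot that it fits, so that it sits fully home and level on the rim. Lower it all the way down before you let go, rather than dropping it. Leave the pot standing where it is, and do not disturb the narrow pot or the other things on the shelf.

Things in the scene. Friction and masses are not known exactly. Their poses are not given: they have to be found in the camera images.
- cover: Loose round wooden cover lying handle up, 0.24 kg, 58 mm high. From below: locating disc, diameter 112, 14 mm deep (lowest 6 mm tapers to 102); board, diameter 152, 14 mm thick, whose underside rests on the rim; on top in the middle a bar handle 84 mm long, 22 wide, 30 high. Origin: centre of the locating disc's underside; z up through the handle, x along the bar, y across it.
- wide_pot: The wide terracotta pot, empty, upright, open at the top: 125 mm high, rim diameter 140 mm outside and 124 mm inside, wall 8 mm, about 0.85 kg, loose. Origin: centre of its underside; z up along its axis. With the cover home, the cover's origin is 111 mm above this origin, on the axis.
- narrow_pot: A narrower and taller terracotta pot, open at the top, that the cover does not fit: 150 mm high, rim diameter 110 mm outside and 94 mm inside, loose. Origin: centre of its underside; z up.
- pot_stack: Bystander: stack of three nested terracotta pots, rim diameter 120 mm, 166 mm high. Origin: centre of its underside; z up.
- torch: Bystander: black solar torch lying with its panel and toggle switch up, 130 mm long, 52 mm wide and 52 mm high. Origin: on its underside near the middle; x towards the lens, z up.
- tub: Bystander: red flip-top tub, diameter 86 mm, 78 mm high. Origin: centre of its underside; z up.
- rose: Bystander: green plastic watering rose standing face down, diameter 88 mm, 85 mm high. Origin: centre of its underside; z up.
There are look-alikes about, which are no part of the job. Of the things like the cover, leave any that is turquoise; of the rest the larger one is meant. What is shaped like the narrow_pot but yellow is not meant.

How it is judged:
By the outcome, as a careful person would: the job done as asked, in the order asked, and still so for the second after the job is handed in, with the robot touching nothing.
It also fails if it takes over 43 s, if anything falls off the work surface, if the arm or the gripper's body presses on something with over 40 N, if the wrist force passes 120 N, or if a joint passes its speed limit or range.

### The arm

A 6-joint arm with a two-finger parallel gripper is mounted at the origin on the work surface. World frame = base frame: x ahead of the robot, y to its left, z up, the work surface at z = 0. Lengths are in m, angles in rad, forces in N, time in s.
With the tool pointing down it reaches from about 0.3 to 0.875 m from the base axis. Payload 6.4 kg.
Tool frame: the origin (TCP) lies between the finger pads; the fingertips stand 22 mm ahead of it and the grasp point (between the pads) lies 3 mm ahead of it; z points along the fingers, y is the line along which they close (so a half turn about z gives the same grasp; the last joint's range is limited). The gripper opens to 85 mm and grips with 20 to 120 N. Pads are 22 mm wide; open, the fingers measure 114 mm over their backs; the gripper's body (76 mm by 85 mm) begins 54 mm behind the grasp point. The pads swing forward as they close: fully open they stand 13 mm farther back than shut.
Start: joints at [1.118, 0.181, 1.607, -0, 1.354, -0.206], TCP at [0.14, 0.558, 0.253] pointing down, gripper open.
Joint ranges: [-2.99, 2.99], [-0.89, 2.07], [0.3, 2.58], [-1.14, 4.28], [0, 2.63], [-3.12, 3.12]. Speed limits (rad/s): [2.57, 2.57, 3.01, 3.14, 3.14, 3.14].

### API

Orientations are given as a unit quaternion [w, x, y, z].
In Python, from bench import ctrl, imaging, workorder gives the robot as it stands.
- The arm moves only by the shell command python3 -m pendant 'ROWS' [OPENING]. ROWS is JSON, a list of rows, each a list of 4 numbers: the shift along the tool's x, y, z in cm, then the turn about the tool's z in degrees. In form: [[dx, dy, dz, roll], ...]. A call has 1 to 12 rows; each row is the pose to reach, as a shift and turn from the pose commanded when the call began, along the tool's axes at that moment; what a row does not reach only later rows make up. A row lasts 1/12 s, in which the tool goes at most 41.7 mm and 7.16 degrees, less where a joint would pass 70% of its speed; a pose out of reach is approached as far as the arm can. A call with a gripper value outside its range is refused whole. OPENING is the opening, from 0 (shut) to 1 (fully open), set as the call begins (- or left out, the last holds). The fingers move at their own pace and stop on an object; the grip force is fixed at half the most. Time passes only in rows, so rows that repeat a pose let the fingers close. It gives the time, the measured TCP pose, the force, the opening and the grip force at its end, in the units of the state.
- ctrl.get_obs(): the state, without advancing time (a new reading comes with each control period).
- imaging.camera(name): name is "side" or "top" or "wrist"; returns the picture (400x640x3 uint8, red, green, blue); there is no depth.
- imaging.camera_info(name): a dict with "K" (3x3 intrinsics, pixels), "T" (4x4, takes a point from camera to world coordinates); the wrist camera has in their place "tool_from_camera" (4x4, takes a point from camera to tool coordinates, whose origin is the TCP and whose axes are the flange's). Camera axes: x right, y up, looking along -z (the intrinsics and any distortion apply to the point x, -y, -z); pixel columns grow to the right and rows downward; lengths in m; the calibration is good to about 2 mm. A picture is of the moment at which its call begins: read the wrist's pose just before it. camera_info takes no time and is no camera call.
- workorder.hand_in(): hands the job in; it is judged then, once.
The state is a dict: "time_s": time; "q": joint angles; "dq": joint speeds; "joint_efforts": joint torques, N m; "eef_pos": TCP position; "eef_rot": TCP orientation; "wrist_force": force on the tool from outside, world axes, zero at the start; "torque": the same for the moment, N m; "opening": opening from 0.0 (shut) to 1.0 (fully open); "grasp_force": force on a finger pad.
Only numpy, scipy, OpenCV 4.12 (cv2) and the standard library are available. Lean on these libraries where they do the work, as an engineer would, in place of code of your own. Each camera call takes 0.05 s, during which the arm holds its last target. There are 200 camera calls.

## Working session

There is one attempt and no reset: what is moved stays moved. The work goes in short steps, Python scripts to look and compute and a shell command to move; the robot and the scene stay as the last step left them, time stands still between calls to the robot, and variables do not carry over. Pictures are saved under pics/ and viewed, at most 10 in all, crops included, and the job is handed in when it is done.

```bash
mkdir -p pics
python3 - <<'E'
from bench import ctrl, imaging
import cv2
o=ctrl.get_obs(); print(o['time_s'],o['eef_pos'],o['eef_rot'],o['opening'])
for n in('top','side'):
    im=imaging.camera(n); cv2.imwrite(f'pics/{n}0.png',im[...,::-1]); i=imaging.camera_info(n); print({k:(v.tolist() if hasattr(v,'tolist') else v) for k,v in i.items()})
print(imaging.camera_info('wrist'))
E
```

```text
0.0 [0.14022704 0.55710373 0.25237098] [-2.90838918e-04  1.23087288e-01  9.92395438e-01 -8.53860097e-04] 0.9990182687002923
{'K': [[420.58501292233603, 0.0, 323.70237095384266], [0.0, 420.58501292233603, 199.29579026882618], [0.0, 0.0, 1.0]], 'T': [[-0.02596862149977849, 0.9974412920405697, -0.06660705390452012, 0.41886644204984125], [-0.9995407952069222, -0.026948525920498193, -0.013855528421019074, -0.014609057809133477], [-0.015615038088800092, 0.06621665865286949, 0.9976830782880576, 1.2686019906052959], [0.0, 0.0, 0.0, 1.0]]}
{'K': [[371.72000658400117, 0.0, 326.4824683715882], [0.0, 371.72000658400117, 194.4008052408041], [0.0, 0.0, 1.0]], 'T': [[0.9122722787172097, 0.27731545865184054, -0.3014223380521576, 0.21999670820188083], [-0.4094460371451101, 0.6365791253592596, -0.6535449179842234, -0.6332659911250705], [0.010641059640611109, 0.7196270933959892, 0.6942792048593748, 0.7166768727665181], [0.0, 0.0, 0.0, 1.0]]}
{'K': array([[335.32031229,   0.        , 319.23439686],
       [  0.        , 335.32031229, 202.49413986],
       [  0.        ,   0.        ,   1.        ]]), 'tool_from_camera': array([[ 3.54847872e-05,  9.64840694e-01,  2.62835375e-01,
         6.73418557e-02],
       [ 9.99999471e-01, -3.04513956e-04,  9.82830746e-04,
         3.81814385e-05],
       [ 1.02831214e-03,  2.62835201e-01, -9.64840194e-01,
        -1.19554320e-01],
       [ 0.00000000e+00,  0.00000000e+00,  0.00000000e+00,
         1.00000000e+00]])}
```

View pics/top0.png

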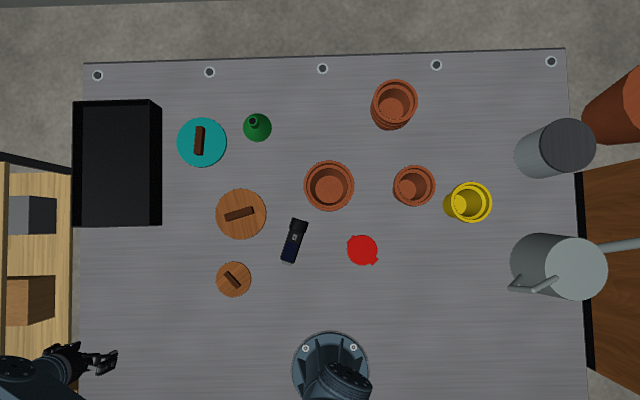

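View pics/side0.png

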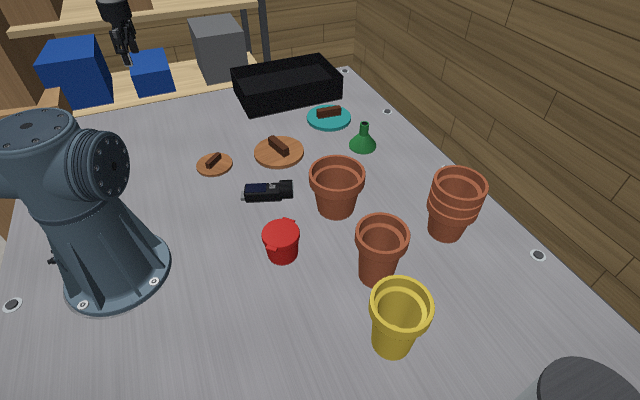

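The cover is the large wooden disc at top-view pixel (241,214), with its bar running (225,218)–(254,209). The wide pot's rim is centred near (329,185), the narrow pot is at (414,185), and the turquoise and small covers are to be left alone.

```bash
cat > h.py <<'E'
import numpy as np, cv2
from bench import ctrl, imaging
from scipy.spatial.transform import Rotation as R
def tool():
    o=ctrl.get_obs(); w,x,y,z=o['eef_rot']; T=np.eye(4); T[:3,:3]=R.from_quat([x,y,z,w]).as_matrix(); T[:3,3]=o['eef_pos']; return T
def cam(n):
    T=tool(); im=imaging.camera(n); i=imaging.camera_info(n)
    return im[...,::-1].copy(), np.array(i['K']), (T@i['tool_from_camera'] if n=='wrist' else np.array(i['T']))
def unproj(uv,K,T,z):
    uv=np.asarray(uv,float).reshape(-1,2)
    d=np.c_[(uv[:,0]-K[0,2])/K[0,0],-(uv[:,1]-K[1,2])/K[1,1],-np.ones(len(uv))]@T[:3,:3].T
    return T[:3,3]+d*((z-T[2,3])/d[:,2])[:,None]
def blob(mask,seed):
    n,l=cv2.connectedComponents(mask.astype(np.uint8)); m=(l==l[seed[1],seed[0]]).astype(np.uint8)
    return max(cv2.findContours(m,cv2.RETR_EXTERNAL,cv2.CHAIN_APPROX_NONE)[0],key=len).reshape(-1,2)
def circ(P):
    c,r=cv2.minEnclosingCircle(P[:,:2].astype(np.float32)); return np.array(c),r
def inTool(p): return np.linalg.inv(tool())@np.r_[p,1]*100
E
python3 - <<'E'
from h import *
im,K,T=cam('top'); hsv=cv2.cvtColor(im,cv2.COLOR_BGR2HSV)
print(hsv[214,222],hsv[214,241],hsv[165,312],hsv[185,329])
m=(hsv[...,1]>90)
for s,z in(((222,214),.028),((329,185),.125)):
    print(circ(unproj(blob(m,s),K,T,z)))
d=(hsv[...,1]>90)&(hsv[...,2]<hsv[214,222,2]*.7)
c=blob(d,(241,214)); P=unproj(c,K,T,.058)[:,:2]
r=cv2.minAreaRect((P*1000).astype(np.float32)); print(r); b=cv2.boxPoints(r)
e=b[1]-b[0] if np.linalg.norm(b[1]-b[0])>np.linalg.norm(b[2]-b[1]) else b[2]-b[1]
print('handle deg',np.degrees(np.arctan2(e[1],e[0])),'tool x deg',np.degrees(np.arctan2(tool()[1,0],tool()[0,0])))
print('in tool cm',inTool([*np.array(r[0])/1000,.055]))
E
```

```text
[ 13 164 132] [ 11 166  63] [110  13 118] [  9 173 130]
(array([0.46604824, 0.25054491]), 0.0761117935180664)
(array([ 0.53359812, -0.01282143]), 0.0696602463722229)
((465.4134826660156, 248.2672882080078), (25.157730102539062, 87.25919342041016), 15.60359001159668)
handle deg -74.3964 tool x deg 165.8595705722537
in tool cm [-39.07889227 -21.99086019  19.7777127  100.        ]
```

```bash
python3 -m pendant '[[-2,-1.1,0.2,3],[-5.5,-3.1,0.6,8.5],[-9,-5.1,1,14],[-12.6,-7.1,1.5,20],[-16.2,-9.1,2,25],[-19.8,-11.1,2.5,31],[-23.4,-13.2,3,37],[-27,-15.2,3.5,43],[-30.6,-17.2,4,49],[-34.2,-19.2,4.5,55],[-37.3,-21,4.8,59],[-39.1,-22,5,60]]' 1; python3 -m pendant '[[0,0,0,0],[0,0,0,0]]'
python3 - <<'E'
from h import *
im,K,T=cam('wrist'); cv2.imwrite('pics/w1.png',im); print(tool().round(4)); print(ctrl.get_obs()['q'])
E
```

```text
time_s: 1.15
eef_pos: [0.468, 0.2457, 0.2027]
eef_rot: [0.0, 0.605, 0.796, -0.0]
wrist_force: [0.2, 0.0, 0.2]
opening: 1.001
grasp_force: 0.0
time_s: 1.32
eef_pos: [0.4662, 0.2478, 0.2028]
eef_rot: [-0.0, 0.604, 0.797, -0.0]
wrist_force: [-1.0, 0.2, 0.6]
opening: 1.001
grasp_force: 0.0
[[-2.727e-01  9.621e-01 -1.300e-03  4.655e-01]
 [ 9.621e-01  2.727e-01  1.000e-04  2.487e-01]
 [ 5.000e-04 -1.200e-03 -1.000e+00  2.029e-01]
 [ 0.000e+00  0.000e+00  0.000e+00  1.000e+00]]
[ 2.65259992e-01  1.28150904e-01  1.77391325e+00  4.82822174e-04
  1.24071610e+00 -1.11229589e-02]
```

View pics/w1.png

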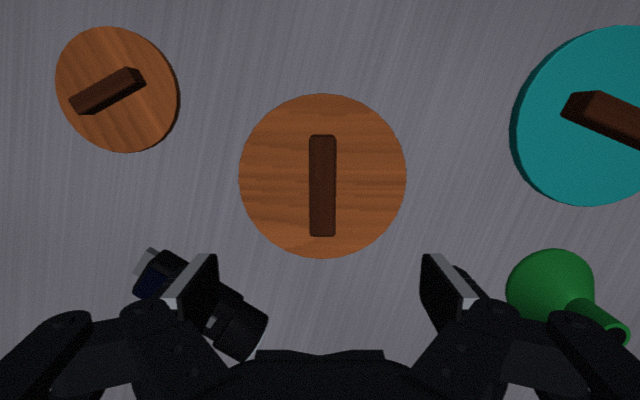

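The wrist view shows the cover centred at (322,177) with its bar vertical from (322,135) to (322,236), well aligned with the jaws. I'll check the offset numerically.

Run:
```python
from h import *
im,K,T=cam('wrist'); hsv=cv2.cvtColor(im,cv2.COLOR_BGR2HSV)
m=(hsv[...,1]>90)&(hsv[...,2]>40)
c,r=circ(unproj(blob(m,(265,177)),K,T,.028)); print('board',c,r)
v=hsv[160:161,265][0]; print(v,hsv[180,322])
P=unproj([[322,135],[322,236],[309.5,137],[335.5,137],[309,235],[335,235]],K,T,.058)[:,:2]
print((P@np.eye(2)).round(4)); h=P[2:].mean(0); print('handle',h)
d=P[2:4].mean(0)-P[4:].mean(0); print(np.degrees(np.arctan2(d[1],d[0])),np.degrees(np.arctan2(tool()[1,0],tool()[0,0])))
print('tool cm board',inTool([*c,.055]),'handle',inTool([*h,.055]))
```

```text
board [0.46569869 0.25416303] 0.07518061250448227
[ 11 169 115] [ 11 172  52]
[[0.4532 0.296 ]
 [0.4761 0.2158]
 [0.4442 0.2919]
 [0.4637 0.2974]
 [0.4653 0.2137]
 [0.4863 0.2197]]
handle [0.46488993 0.25566586]
105.67833721015931 105.90514678385676
tool cm board [  0.45065125   0.20625108  14.8079817  100.        ] handle [  0.61734512   0.16965619  14.80808014 100.        ]
```

```bash
python3 -m pendant '[[0.2,0.2,2,0],[0.3,0.2,5,0],[0.3,0.2,8,0],[0.3,0.2,11,0],[0.3,0.2,13,0],[0.3,0.2,14.2,0],[0.3,0.2,14.8,0],[0.3,0.2,14.8,0],[0.3,0.2,14.8,0]]' 1; python3 -m pendant '[[0,0,0,0],[0,0,0,0],[0,0,0,0],[0,0,0,0],[0,0,0,0],[0,0,0,0],[0,0,0,0],[0,0,0,0],[0,0,0,0],[0,0,0,0]]' 0
```

```text
time_s: 2.17
eef_pos: [0.4674, 0.2529, 0.0563]
eef_rot: [0.0, 0.602, 0.798, 0.001]
wrist_force: [0.3, -0.9, 0.8]
opening: 0.998
grasp_force: 0.0
time_s: 3.0
eef_pos: [0.4674, 0.2523, 0.0559]
eef_rot: [0.0, 0.603, 0.798, 0.0]
wrist_force: [-0.8, -0.3, 5.6]
opening: 0.241
grasp_force: 60.9
```

Gripped (opening 0.24 ≈ 21 mm). Lifting and looking.

```bash
python3 -m pendant '[[0,0,-0.6,0],[0,0,-2,0],[0,0,-4,0],[0,0,-6,0],[0,0,-8.5,0],[0,0,-11,0],[0,0,-13.5,0],[0,0,-15.5,0],[0,0,-17,0],[0,0,-18,0],[0,0,-18,0],[0,0,-18,0]]'
python3 - <<'E'
from h import *
im,K,T=cam('wrist'); cv2.imwrite('pics/w2.png',im)
hsv=cv2.cvtColor(im,cv2.COLOR_BGR2HSV); m=(hsv[...,1]>90)&(hsv[...,2]>40)
print(inTool([.5336,-.0128,.166+.07]), tool()[:3,:2].round(4))
E
```

```text
time_s: 4.0
eef_pos: [0.4667, 0.2521, 0.2348]
eef_rot: [-0.0, 0.603, 0.798, -0.0]
wrist_force: [-0.1, -0.4, -2.5]
opening: 0.246
grasp_force: 59.8
[-27.30739137  -0.75388609  -0.19482691 100.        ] [[-0.2732  0.9619]
 [ 0.962   0.2732]
 [ 0.     -0.002 ]]
```

View pics/w2.png

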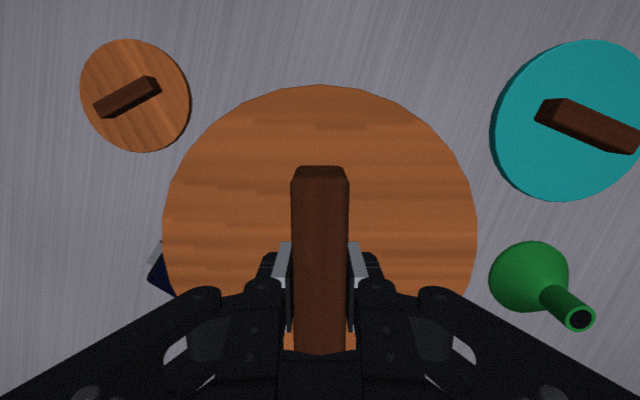

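The cover hangs level and centred in the jaws; its edge is visible at (320,85), (163,225), (477,225). I'll fit its centre in tool coordinates to compute the placing shift.

Run:
```python
from h import *
from scipy.optimize import least_squares
im,K,T=cam('wrist'); hsv=cv2.cvtColor(im,cv2.COLOR_BGR2HSV); m=(hsv[...,1]>90)&(hsv[...,2]>40)
c=blob(m,(320,120)); c=c[(c[:,1]<225)&((c[:,1]<150)|(abs(c[:,0]-320)>110))]
P=unproj(c,K,T,tool()[2,3]-.028)[:,:2]
s=least_squares(lambda p:np.hypot(*(P-p[:2]).T)-p[2],[*tool()[:2,3],.076],loss='soft_l1',f_scale=.001)
Ti=inTool([*s.x[:2],tool()[2,3]-.028]); print('cover centre in tool cm',Ti[:2],'r',s.x[2], 'resid',np.abs(s.fun).mean())
# pot rim, side camera: outer edge of the rim, fitted by model circle to upper arc
im,K,T=cam('side'); hsv=cv2.cvtColor(im,cv2.COLOR_BGR2HSV); m=(hsv[...,1]>90)&(hsv[...,2]>40)
c=blob(m,(337,210)); 
P=unproj(c[c[:,1]<180],K,T,.125)[:,:2]
s2=least_squares(lambda p:np.hypot(*(P-p[:2]).T)-.07,[.5336,-.0128],loss='soft_l1',f_scale=.001); print('pot side',s2.x,np.abs(s2.fun).mean())
```

```text
cover centre in tool cm [ 0.30527032 -0.07301452] r 0.07422408489826963 resid 0.00014656528949031112
pot side [ 0.530928   -0.01641841] 0.0012068988397297674
```

```bash
python3 -m pendant '[[-1,0,0,0],[-3.5,-0.1,0,0],[-6.5,-0.2,0,0],[-9.5,-0.3,0,0],[-12.5,-0.4,0,0],[-15.5,-0.5,0,0],[-18.5,-0.6,0,0],[-21.5,-0.7,0,0],[-24,-0.8,0,0],[-26,-0.8,0,0],[-27.1,-0.8,0,0],[-27.5,-0.8,0,0]]'; python3 -m pendant '[[0,0,0.5,0],[0,0,2,0],[0,0,3.2,0],[0,0,3.8,0],[0,0,3.8,0],[0,0,3.8,0]]'
python3 - <<'E'
from h import *
print(tool()[:3,3].round(4)); a,K,T=cam('side'); b,_,_=cam('top')
cv2.imwrite('pics/s3.png',np.vstack([cv2.resize(a[110:250,230:450],None,fx=2.5,fy=2.5),cv2.resize(b[130:230,274:384],(550,240))]))
E
```

```text
time_s: 5.15
eef_pos: [0.5344, -0.0166, 0.2346]
eef_rot: [-0.0, 0.604, 0.797, -0.0]
wrist_force: [0.5, -0.6, -2.0]
opening: 0.243
grasp_force: 59.8
time_s: 5.65
eef_pos: [0.534, -0.0138, 0.1967]
eef_rot: [-0.001, 0.602, 0.798, -0.0]
wrist_force: [0.1, -0.1, -2.5]
opening: 0.245
grasp_force: 59.8
[ 0.534  -0.0138  0.1967]
```

View pics/s3.png

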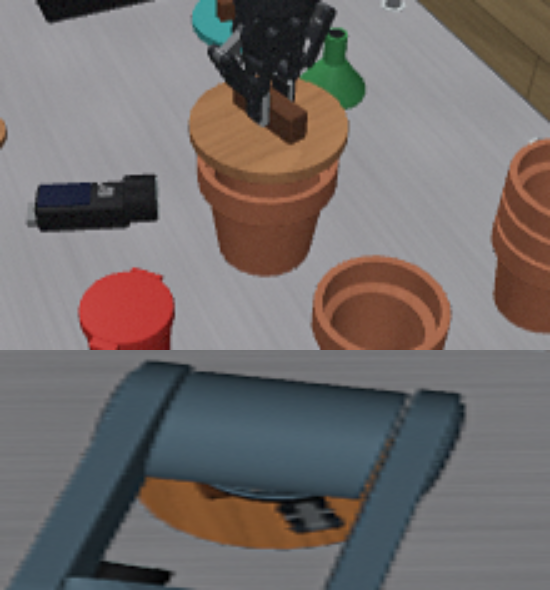

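The side view shows the cover just above the rim (board spans x 189–349, rim 197–337 in the crop), concentric within about 2 mm. Lowering in checked steps.

```bash
python3 -m pendant '[[0,0,0.3,0],[0,0,0.6,0],[0,0,0.9,0],[0,0,1.2,0],[0,0,1.2,0]]';python3 -m pendant '[[0,0,0.3,0],[0,0,0.6,0],[0,0,0.9,0],[0,0,1.2,0],[0,0,1.2,0],[0,0,1.2,0]]'
```

```text
time_s: 6.17
eef_pos: [0.5339, -0.0145, 0.1844]
eef_rot: [-0.001, 0.603, 0.798, -0.0]
wrist_force: [0.8, 0.1, -2.3]
opening: 0.244
grasp_force: 59.8
time_s: 6.67
eef_pos: [0.5342, -0.0145, 0.173]
eef_rot: [-0.0, 0.603, 0.798, -0.0]
wrist_force: [-0.0, -0.1, -2.4]
opening: 0.245
grasp_force: 59.8
```

```bash
python3 -m pendant '[[0,0,0.15,0],[0,0,0.3,0],[0,0,0.4,0],[0,0,0.5,0],[0,0,0.5,0],[0,0,0.5,0]]';python3 -m pendant '[[0,0,0.05,0],[0,0,0.1,0],[0,0,0.1,0]]'
```

```text
time_s: 7.17
eef_pos: [0.5344, -0.0145, 0.1682]
eef_rot: [-0.0, 0.603, 0.798, -0.0]
wrist_force: [-0.4, -0.5, -3.0]
opening: 0.243
grasp_force: 59.8
time_s: 7.42
eef_pos: [0.5344, -0.0146, 0.1672]
eef_rot: [-0.0, 0.603, 0.798, -0.0]
wrist_force: [-0.2, -0.4, -2.5]
opening: 0.244
grasp_force: 59.8
```

```bash
python3 -m pendant '[[0,0,0.05,0],[0,0,0.1,0],[0,0,0.1,0]]';python3 -m pendant '[[0,0,0.05,0],[0,0,0.1,0],[0,0,0.1,0]]'
```

```text
time_s: 7.67
eef_pos: [0.5345, -0.0146, 0.1669]
eef_rot: [0.0, 0.603, 0.798, -0.0]
wrist_force: [-3.1, 0.3, 3.2]
opening: 0.241
grasp_force: 60.5
time_s: 7.92
eef_pos: [0.5346, -0.0146, 0.1669]
eef_rot: [0.0, 0.603, 0.798, 0.0]
wrist_force: [-6.4, 1.2, 10.7]
opening: 0.248
grasp_force: 61.7
```

Seated: contact at 0.1669, as expected for home. Relieve the load, open, then retract.

```bash
python3 -m pendant '[[0,0,-0.1,0],[0,0,-0.1,0]]'; python3 -m pendant '[[0,0,0,0],[0,0,0,0],[0,0,0,0],[0,0,0,0],[0,0,0,0],[0,0,0,0],[0,0,0,0]]' 1; python3 -m pendant '[[0,0,-0.5,0],[0,0,-1.5,0],[0,0,-3,0],[0,0,-5,0],[0,0,-7,0],[0,0,-9,0],[0,0,-11,0],[0,0,-12,0],[0,0,-12,0],[0,0,-12,0]]'
python3 - <<'E'
from h import *
a,K,T=cam('side'); b,_,_=cam('wrist')
cv2.imwrite('pics/s4.png',np.vstack([cv2.resize(a[110:250,230:450],(480,300)),cv2.resize(b,(480,300))]))
E
```

```text
time_s: 8.08
eef_pos: [0.5347, -0.0146, 0.1669]
eef_rot: [0.0, 0.603, 0.798, 0.0]
wrist_force: [-1.6, 0.5, 5.0]
opening: 0.245
grasp_force: 60.8
time_s: 8.67
eef_pos: [0.5344, -0.0146, 0.1662]
eef_rot: [-0.0, 0.603, 0.798, 0.0]
wrist_force: [0.3, -0.1, -0.5]
opening: 0.999
grasp_force: 0.0
time_s: 9.5
eef_pos: [0.5346, -0.0146, 0.2867]
eef_rot: [0.001, 0.603, 0.798, 0.0]
wrist_force: [-1.0, -0.8, 0.3]
opening: 0.997
grasp_force: 0.0
```

View pics/s4.png

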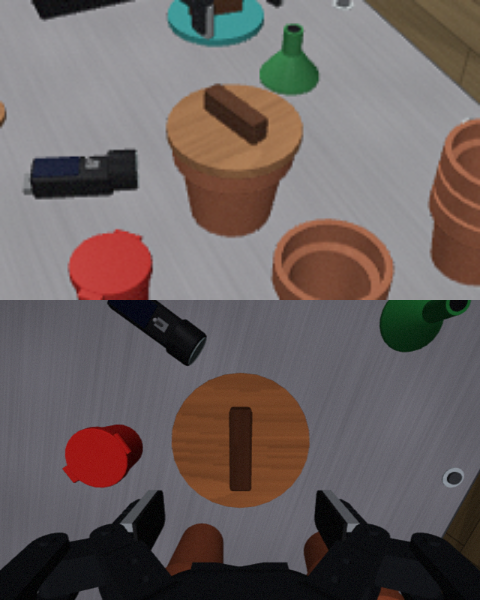

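The side view shows the cover level and home on the wide pot's rim, handle up, with nothing else moved. The wrist view shows the gripper well clear. Handing in.

```bash
python3 -c "
from bench import workorder; print(workorder.hand_in())"
```

```text
the job is handed in; nothing more can be done
None
```

The wooden cover sits handle up, level and fully home on the wide pot's rim, lowered to contact before release; nothing else appears to have moved, and the job was handed in at about 9.6 s.

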